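Move the seasonings to the new rack in reverse order

TASK

Move all four seasonings from the white rack to the empty wooden rack in reverse order: the one that stands leftmost in the white rack (as seen from the robot) goes to the rightmost place of the wooden rack, the next one beside it, and so on. Stand each upright on the middle of its marked ring and let go. Do not let any of them tip over, and leave the pepper mill, tomato and garlic where they are.

Things in the scene. Friction and masses are not known exactly. Their poses are not given: they have to be found in the camera images.
- old_rack: White rack, holds the row of four at the start. Fixed, 90 x 250 x 37 mm; origin: centre of underside, on the worktop; x away from the robot, y to the left along the row. Board top z = 16 mm, open ends, thin steel rail along each long side (x = +-40 mm, top 32 mm; corner posts 37 mm). Four places, each with a coloured pad, at y = +99, +33, -33, -99 mm, x = 0.
- new_rack: The empty light-wood rack. Fixed, 90 x 250 x 37 mm; origin: centre of underside, on the worktop; x away from the robot, y to the left along the row. Board top z = 16 mm, open ends, thin steel rail along each long side (x = +-40 mm, top 32 mm; corner posts 37 mm). Four places, each marked by a black ring 52 mm across printed on the board, at y = +99, +33, -33, -99 mm, x = 0.
- salt: Salt shaker: grey all over, domed cap with small holes, stands with a lean of up to 2 degrees, 44 mm across, 90 mm high, about 0.1 kg. Loose, upright; origin: centre of its underside, z up. Starts on its pad in the white rack, foot 19 mm above the worktop. Neighbours stand 66 mm away (centres): grip it across the row (along the rack's x), 50 to 60 mm above its foot.
- spice: Spice jar with a red cap and green label, 45 mm across, 106 mm high, about 0.11 kg. Loose, upright; origin: centre of its underside, z up. Starts on its pad in the white rack, foot 19 mm above the worktop. Neighbours stand 66 mm away (centres): grip it across the row (along the rack's x), 60 to 72 mm above its foot.
- yellow_jar: Jar with a yellow screw cap and plain paper label, 43 mm across, 100 mm high, 0.12 kg. Loose, upright; origin: centre of its underside, z up. Starts on its pad in the white rack, foot 19 mm above the worktop. Neighbours stand 66 mm away (centres): grip it across the row (along the rack's x), 60 to 72 mm above its foot.
- blue_jar: Jar with a blue screw cap and plain paper label, 43 mm across, 100 mm high, 0.12 kg. Loose, upright; origin: centre of its underside, z up. Starts on its pad in the white rack, foot 19 mm above the worktop. Neighbours stand 66 mm away (centres): grip it across the row (along the rack's x), 60 to 72 mm above its foot.
- pad_salt: Round grey pad, 55 mm across, 3 mm thick, fixed on the white rack in one of its four places; the salt stands on it at the start, so it still shows afterwards where that one stood. Origin at the centre of its underside.
- pad_spice: Round red pad, 55 mm across, 3 mm thick, fixed on the white rack in one of its four places; the spice stands on it at the start, so it still shows afterwards where that one stood. Origin at the centre of its underside.
- pad_yellow_jar: Round yellow pad, 55 mm across, 3 mm thick, fixed on the white rack in one of its four places; the yellow jar stands on it at the start, so it still shows afterwards where that one stood. Origin at the centre of its underside.
- pad_blue_jar: Round blue pad, 55 mm across, 3 mm thick, fixed on the white rack in one of its four places; the blue jar stands on it at the start, so it still shows afterwards where that one stood. Origin at the centre of its underside.
- pepper_mill: Bystander: brown wooden pepper mill, 58 mm across, 170 mm high, standing behind the racks. Origin at the centre of its underside.
- tomato: Bystander: red tomato, 65 mm across, lying behind the racks. Origin at the centre of its underside.
- garlic: Bystander: garlic bulb, 55 mm across, lying to the left, nearer the robot than the racks. Origin at the centre of its underside.
Things that resemble listed ones, but are neither listed nor needed, are in the scene too. Leave any purple or turquoise look-alike of the spice alone.

How it is judged:
At the end, for the whole second after the job is handed in: Each of the four containers stands at rest and upright (within 0.15 rad) on the wooden rack's board, its foot within 12 mm along each rack axis of the ring that mirrors its old place: the first from the left in the white rack is first from the right in the wooden rack, and so on (x of salt in the frame of new_rack between -0.012 and 0.012 m and z of salt in the frame of new_rack between 0.01 and 0.022 m and angle between each of salt, spice, yellow_jar, blue_jar's own z axis and vertical below 0.15 rad and linear speed of each of salt, spice, yellow_jar, blue_jar below 0.02 m/s and ((y of pad_salt in the frame of old_rack between 0.084 and 0.114 m and y of salt in the frame of new_rack between -0.111 and -0.087 m) or (y of pad_salt in the frame of old_rack between 0.018 and 0.048 m and y of salt in the frame of new_rack between -0.045 and -0.021 m) or (y of pad_salt in the frame of old_rack between -0.048 and -0.018 m and y of salt in the frame of new_rack between 0.021 and 0.045 m) or (y of pad_salt in the frame of old_rack between -0.114 and -0.084 m and y of salt in the frame of new_rack between 0.087 and 0.111 m)) and x of spice in the frame of new_rack between -0.012 and 0.012 m and z of spice in the frame of new_rack between 0.01 and 0.022 m and ((y of pad_spice in the frame of old_rack between 0.084 and 0.114 m and y of spice in the frame of new_rack between -0.111 and -0.087 m) or (y of pad_spice in the frame of old_rack between 0.018 and 0.048 m and y of spice in the frame of new_rack between -0.045 and -0.021 m) or (y of pad_spice in the frame of old_rack between -0.048 and -0.018 m and y of spice in the frame of new_rack between 0.021 and 0.045 m) or (y of pad_spice in the frame of old_rack between -0.114 and -0.084 m and y of spice in the frame of new_rack between 0.087 and 0.111 m)) and x of yellow_jar in the frame of new_rack between -0.012 and 0.012 m and z of yellow_jar in the frame of new_rack between 0.01 and 0.022 m and ((y of pad_yellow_jar in the frame of old_rack between 0.084 and 0.114 m and y of yellow_jar in the frame of new_rack between -0.111 and -0.087 m) or (y of pad_yellow_jar in the frame of old_rack between 0.018 and 0.048 m and y of yellow_jar in the frame of new_rack between -0.045 and -0.021 m) or (y of pad_yellow_jar in the frame of old_rack between -0.048 and -0.018 m and y of yellow_jar in the frame of new_rack between 0.021 and 0.045 m) or (y of pad_yellow_jar in the frame of old_rack between -0.114 and -0.084 m and y of yellow_jar in the frame of new_rack between 0.087 and 0.111 m)) and x of blue_jar in the frame of new_rack between -0.012 and 0.012 m and z of blue_jar in the frame of new_rack between 0.01 and 0.022 m and ((y of pad_blue_jar in the frame of old_rack between 0.084 and 0.114 m and y of blue_jar in the frame of new_rack between -0.111 and -0.087 m) or (y of pad_blue_jar in the frame of old_rack between 0.018 and 0.048 m and y of blue_jar in the frame of new_rack between -0.045 and -0.021 m) or (y of pad_blue_jar in the frame of old_rack between -0.048 and -0.018 m and y of blue_jar in the frame of new_rack between 0.021 and 0.045 m) or (y of pad_blue_jar in the frame of old_rack between -0.114 and -0.084 m and y of blue_jar in the frame of new_rack between 0.087 and 0.111 m))); the robot touches nothing.
It fails at once if one of the four containers tips over (more than 0.6 rad from upright) (angle between any of salt, spice, yellow_jar, blue_jar's own z axis and vertical above 0.6 rad).
It fails at once if the pepper mill, tomato or garlic is moved by more than 30 mm (distance of any of pepper_mill, tomato, garlic from where it was at the start of the episode above 0.03 m).
It also fails if it takes over 128 s, if anything falls off the work surface, if the arm or the gripper's body presses on something with over 40 N, if the wrist force passes 120 N, or if a joint passes its speed limit or range.

ROBOT

A 6-joint arm with a two-finger parallel gripper is mounted at the origin on a cart in front of the work surface, level with it; the furniture and walls round the work are solid. World frame = base frame: x ahead of the robot, y to its left, z up, the work surface at z = 0. Lengths are in m, angles in rad, forces in N, time in s.
With the tool pointing down it reaches from about 0.375 to 0.975 m from the base axis. Payload 3.8 kg.
Tool frame: the origin (TCP) lies midway between the tips of the shut fingers; the grasp point (between the pads) lies 19 mm behind it; z points along the fingers, y is the line along which they close (so a half turn about z gives the same grasp; the last joint's range is limited). The gripper opens to 85 mm and grips with 20 to 120 N. Pads are 22 mm wide; open, the fingers measure 114 mm over their backs; the gripper's body (76 mm by 85 mm) begins 54 mm behind the grasp point. The pads swing forward as they close: fully open they stand 13 mm farther back than shut.
Start: joints at [-1.241, 0.264, 1.604, -0, 1.274, -0.037], TCP at [0.242, -0.63, 0.198] pointing down, gripper open.
Joint ranges: [-2.63, 2.63], [-0.94, 2.18], [0.31, 2.57], [-1.31, 4.45], [0, 2.66], [-2.55, 2.55]. Speed limits (rad/s): [2.57, 2.57, 3.14, 3.14, 3.14, 3.14].

INTERFACE

Orientations are given as a rotation vector (axis times angle).
In Python, from workcell import sensors, viewer, job gives the robot as it stands.
- The arm moves only by the shell command python3 -m inch 'ROWS' [FORCE]. ROWS is JSON, one flat list of numbers, 7 for each row, row after row: the shift along the tool's x, y, z in mm, then the turn, a rotation vector about the tool's x, y, z in degrees, then the finger opening in mm, from 0 to 85.4. A call has exactly 8 rows; each row shifts and turns the commanded pose from where the row before left it, along the tool's axes as they then stand; what a row does not reach is not made up. A row lasts 1/10 s, in which the tool goes at most 50 mm and 8.59 degrees, less where a joint would pass 70% of its speed; a pose out of reach is approached as far as the arm can. A call is refused whole if a number of a shift passes 50 or a number of a turn 8.59, either way. A call with a gripper value outside its range is refused whole. The fingers move at their own pace and stop on an object; FORCE is the grip in N (left out, the last holds). Time passes only in rows, so rows that do not move let the fingers close, or fill a call up. It gives the time, the measured TCP pose, the force, the opening and the grip force at its end, in the units of the state.
- sensors.read_state(): the state, without advancing time (a new reading comes with each control period).
- viewer.read_camera(name): name is "side" or "top" or "wrist"; returns the picture (384x512x3 uint8, red, green, blue); there is no depth.
- viewer.camera_params(name): a dict with "K" (3x3 intrinsics, pixels), "world_to_cam" (4x4, takes a point from world to camera coordinates). Camera axes: x right, y down, z forward; pixel columns grow to the right and rows downward; lengths in m; the calibration is good to about 2 mm. A picture is of the moment at which its call begins: read the wrist's pose just before it. camera_params takes no time and is no camera call; for the wrist camera it gives the pose at the moment of the call.
- job.finish_job(): hands the job in; it is judged then, once.
The state is a dict: "time": time; "q": joint angles; "joint_vel": joint speeds; "joint_torque": joint torques, N m; "tool_pos": TCP position; "tcp_rot": TCP orientation; "wrist_force": force on the tool from outside, world axes, zero at the start; "torque": the same for the moment, N m; "width": opening from 0.0 (shut) to 1.0 (fully open); "grip_force": force on a finger pad.
Only numpy, scipy, OpenCV 4.12 (cv2) and the standard library are available. Lean on these libraries where they do the work, as an engineer would, in place of code of your own. Each camera call takes 0.05 s, during which the arm holds its last target. There are 200 camera calls.

## Working session

There is one attempt and no reset: what is moved stays moved. The work goes in short steps, Python scripts to look and compute and a shell command to move; the robot and the scene stay as the last step left them, time stands still between calls to the robot, and variables do not carry over. Pictures are saved under pics/ and viewed, at most 17 in all, crops included, and the job is handed in when it is done.

```bash
mkdir -p pics; ls
python3 - <<'E'
from workcell import sensors, viewer
import cv2, numpy as np
s=sensors.read_state(); print({k:np.round(v,3).tolist() for k,v in s.items()})
for n in ("top","side"):
    im=viewer.read_camera(n); cv2.imwrite(f"pics/{n}0.png",im[:,:,::-1]); p=viewer.camera_params(n)
    print(n,np.round(p["K"],1).tolist(),np.round(p["world_to_cam"],3).tolist())
E
```

```text
pics
{'time': 0.0, 'q': [-1.241, 0.265, 1.605, -0.0, 1.274, -0.037], 'joint_vel': [0.001, 0.0, 0.0, 0.001, -0.001, 0.001], 'joint_torque': [-0.001, -51.512, -36.732, -0.0, 0.013, -0.0], 'tool_pos': [0.242, -0.629, 0.197], 'tcp_rot': [-3.087, -0.573, 0.001], 'wrist_force': [0.449, 0.377, -0.037], 'torque': [0.02, 0.048, 0.029], 'grip_force': 0.0, 'width': 1.002}
top [[379.3, 0.0, 249.5], [0.0, 379.3, 193.2], [0.0, 0.0, 1.0]] [[-0.001, -1.0, 0.021, 0.032], [-0.99, -0.002, -0.14, 0.46], [0.14, -0.021, -0.99, 1.129], [0.0, 0.0, 0.0, 1.0]]
side [[384.6, 0.0, 255.7], [0.0, 384.6, 193.6], [0.0, 0.0, 1.0]] [[1.0, -0.008, 0.002, -0.465], [-0.004, -0.63, -0.777, 0.068], [0.008, 0.777, -0.63, 1.143], [0.0, 0.0, 0.0, 1.0]]
```

View pics/top0.png

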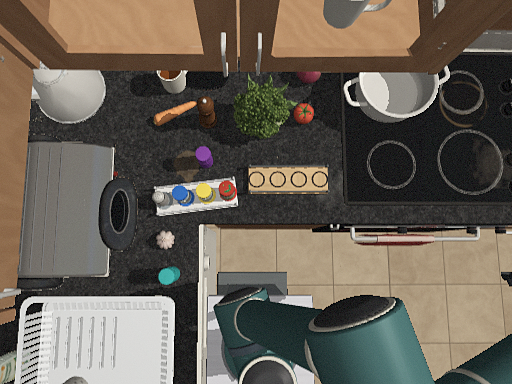

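View pics/side0.png

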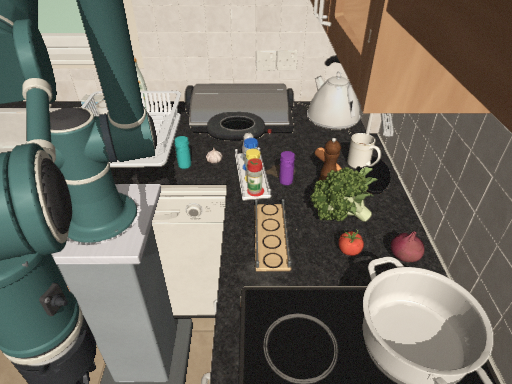

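Top view: the white rack is centred near (196,196), holding from the left salt (163,197), blue (181,195), yellow (205,192) and spice with red cap (228,189). The wooden rack is at (289,180). Possible confusions: purple jar (204,156), turquoise jar (168,275), tomato (304,113) and onion (308,75). None of these stand in the rack. I'll check with a close crop and measure.

```bash
cat > h.py <<'E'
import numpy as np, cv2
from workcell import sensors, viewer
from scipy.spatial.transform import Rotation as R
def ray(p,uv,z):
    T=np.array(p["world_to_cam"]);K=np.array(p["K"])
    c=-T[:3,:3].T@T[:3,3]; d=T[:3,:3].T@np.linalg.inv(K)@np.array([uv[0],uv[1],1.])
    return c+d*(z-c[2])/d[2]
def proj(p,X):
    T=np.array(p["world_to_cam"]);v=np.array(p["K"])@(T[:3,:3]@np.array(X)+T[:3,3]);return v[:2]/v[2]
E
python3 - <<'E'
from h import *
im=cv2.imread("pics/top0.png"); p=viewer.camera_params("top")
c=cv2.resize(im[140:225,145:335],None,fx=4,fy=4,interpolation=cv2.INTER_CUBIC); cv2.imwrite("pics/crop0.png",c)
hsv=cv2.cvtColor(im,cv2.COLOR_BGR2HSV)
def blob(n,lo,hi,z):
    m=cv2.inRange(hsv,lo,hi); m[:140]=0;m[225:]=0;m[:,:145]=0;m[:,335:]=0
    k,l,st,ce=cv2.connectedComponentsWithStats(m)
    i=1+np.argmax(st[1:,4]); print(n,st[i],ce[i].round(1),ray(p,ce[i],z).round(4))
blob("blue",(100,120,60),(118,255,255),.119)
blob("yellow",(22,130,80),(35,255,255),.119)
blob("red",(0,160,60),(6,255,255),.125)
blob("purple",(130,80,40),(155,255,255),.1)
# rings: gray dark inside wooden rack
g=cv2.cvtColor(im,cv2.COLOR_BGR2GRAY)
m=(g>120).astype(np.uint8)*255; m[:,:243]=0;m[:160]=0;m[200:]=0;m[:,335:]=0
cs,h=cv2.findContours(m,cv2.RETR_CCOMP,cv2.CHAIN_APPROX_NONE)
for k,q in enumerate(cs):
    if cv2.contourArea(q)>60:
        (u,v),wh,a=cv2.minAreaRect(q); print(h[0][k][3],round(u,1),round(v,1),np.round(wh,1),a,ray(p,(u,v),.016).round(4))
E
```

```text
blue [172 186  22  20 245] [181.6 194.3] [0.4443 0.2246 0.119 ]
yellow [196 183  20  21 227] [204.3 191.8] [0.4516 0.161  0.119 ]
red [219 181  18  19 170] [226.8 188.8] [0.4595 0.0974 0.125 ]
purple [195 146  18  22 301] [203.9 156.4] [0.5584 0.1657 0.1   ]
-1 288.0 178.5 [23. 78.] 90.0 [ 0.509  -0.0892  0.016 ]
7 277.0 179.0 [17. 17.] 45.0 [ 0.5073 -0.0548  0.016 ]
7 298.3 178.8 [17.  16.3] 45.0 [ 0.5082 -0.1214  0.016 ]
```

View pics/crop0.png

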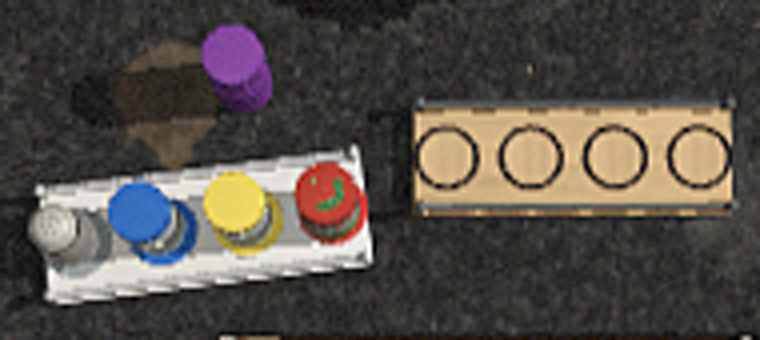

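The crop confirms it: the order from the left is salt, blue, yellow, spice, standing on grey, blue, yellow and red pads. The four empty rings are at about x=0.508. Next I'll move above the wooden rack and square the tool up.

```bash
python3 -m inch '[27.2,-25.8,-8,0,0,0,85, 27.2,-25.8,-8,0,0,0,85, 27.2,-25.8,-8,0,0,0,85, 27.2,-25.8,-8,0,0,0,85, 27.2,-25.8,-8,0,0,0,85, 27.2,-25.8,-8,0,0,0,85, 27.2,-25.8,-8,0,0,0,85, 27.2,-25.8,-8,0,0,0,85]'
python3 -m inch '[27.2,-25.8,-5,0,0,0,85, 27.2,-25.8,-5,0,0,0,85, 27.2,-25.8,-5,0,0,0,85, 27.2,-25.8,-5,0,0,0,85, 27.2,-25.8,-5,0,0,0,85, 27.2,-25.8,-5,0,0,0,85, 27.2,-25.8,-5,0,0,0,85, 27.2,-25.8,-5,0,0,0,85]'
python3 -m inch '[0,0,0,0,0,-8.55,85, 0,0,0,0,0,-8.55,85, 0,0,0,0,0,-8.55,85, 0,0,0,0,0,-8.55,85, 0,0,0,0,0,-8.55,85, 0,0,0,0,0,-8.55,85, 0,0,0,0,0,-8.55,85, 0,0,0,0,0,-8.55,85]'
cat >> h.py <<'E'
def pose():
    s=sensors.read_state(); return np.array(s["tool_pos"]),R.from_rotvec(s["tcp_rot"]),s
def goto(X,yaw):
    """tool-frame shift (mm, in the frame as it stands) and turn (deg) to TCP X, tool down, tool y at yaw deg"""
    t,r,s=pose(); a=np.radians(yaw); y=np.array([np.cos(a),np.sin(a),0]); z=np.array([0,0,-1.])
    G=R.from_matrix(np.c_[np.cross(y,z),y,z])
    print("shift mm",(r.inv().apply(np.array(X)-t)*1e3).round(1),"turn deg",np.degrees((r.inv()*G).as_rotvec()).round(2),"at",t.round(4),"t",round(s["time"],2))
E
python3 - <<'E'
from h import *
t,r,s=pose(); p=viewer.camera_params("wrist"); im=viewer.read_camera("wrist"); cv2.imwrite("pics/w1.png",im[:,:,::-1])
print(t.round(4),r.as_matrix().round(3).tolist(),s["time"],s["q"])
T=np.array(p["world_to_cam"]);print((-T[:3,:3].T@T[:3,3]).round(3),T[:3,:3].round(3).tolist(),np.array(p["K"]).round(1).tolist())
E
```

```text
time: 0.9
tool_pos: [0.3713, -0.3577, 0.262]
tcp_rot: [-3.088, -0.573, 0.0]
wrist_force: [0.7, 0.0, 1.0]
width: 0.997
grip_force: 0.0
time: 1.7
tool_pos: [0.5004, -0.0871, 0.302]
tcp_rot: [-3.089, -0.573, 0.001]
wrist_force: [0.6, -0.0, -0.4]
width: 0.995
grip_force: 0.0
time: 2.5
tool_pos: [0.4999, -0.0886, 0.3016]
tcp_rot: [-2.225, -2.216, 0.001]
wrist_force: [0.1, 0.4, -0.8]
width: 0.997
grip_force: 0.0
[ 0.4999 -0.0886  0.3016] [[0.004, 1.0, -0.001], [1.0, -0.004, 0.0], [0.0, -0.001, -1.0]] 2.5 [-2.24439729e-01 -1.04132337e-01  1.81180729e+00  4.49058174e-08
  1.43502921e+00 -2.20456411e-01]
[ 0.5   -0.022  0.478] [[1.0, -0.002, -0.0], [-0.002, -0.965, 0.263], [-0.001, -0.263, -0.965]] [[333.4, 0.0, 254.7], [0.0, 333.4, 193.7], [0.0, 0.0, 1.0]]
```

View pics/w1.png

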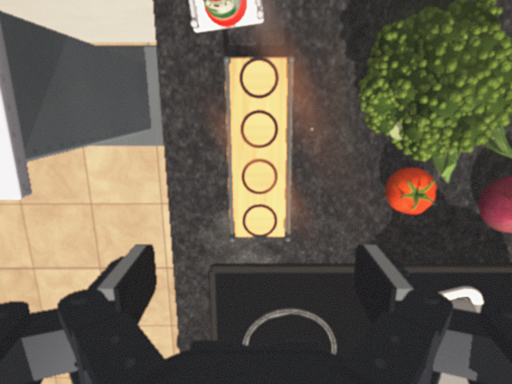

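Wrist view: the four rings are at (259,78), (259,129), (260,177) and (260,220). The broccoli and tomato are well behind the rack. I'll measure the rings, then go above the white rack.

```bash
cat > rings.py <<'E'
from h import *
import sys
im=cv2.imread(sys.argv[1]);T=np.load(sys.argv[2]) if len(sys.argv)>2 else None
E
python3 - <<'E'
from h import *
p=viewer.camera_params("wrist"); im=cv2.imread("pics/w1.png"); g=cv2.cvtColor(im,cv2.COLOR_BGR2GRAY)
m=(g>120).astype(np.uint8)*255; m[:50]=0;m[245:]=0;m[:,:220]=0;m[:,300:]=0
cs,h=cv2.findContours(m,cv2.RETR_CCOMP,cv2.CHAIN_APPROX_NONE)
for k,q in enumerate(cs):
    if 300<cv2.contourArea(q)<1600:
        (u,v),wh,a=cv2.fitEllipse(q); print(h[0][k][3],round(u,1),round(v,1),np.round(wh,1),ray(p,(u,v),.016).round(4))
E
python3 -m inch '[36,-6.5,0,0,0,-0.85,85, 36,-6.5,0,0,0,-0.85,85, 36,-6.5,0,0,0,-0.85,85, 36,-6.5,0,0,0,-0.85,85, 36,-6.5,0,0,0,-0.85,85, 36,-6.5,0,0,0,-0.85,85, 36,-6.5,0,0,0,-0.85,85, 36,-6.5,0,0,0,-0.85,85]'
python3 - <<'E'
from h import *
p=viewer.camera_params("wrist"); im=viewer.read_camera("wrist"); cv2.imwrite("pics/w2.png",im[:,:,::-1]); np.save("w2.npy",p["world_to_cam"])
E
```

```text
-1 259.4 220.4 [27.7 29.4] [ 0.5074 -0.1884  0.016 ]
-1 258.6 77.3 [33.  34.7] [0.5049 0.0102 0.016 ]
4 258.8 128.6 [35.4 35.6] [ 0.5057 -0.0559  0.016 ]
time: 3.35
tool_pos: [0.4355, 0.198, 0.3019]
tcp_rot: [-2.1, -2.336, 0.001]
wrist_force: [0.6, -0.3, 0.0]
width: 0.991
grip_force: 0.0
```

View pics/w2.png

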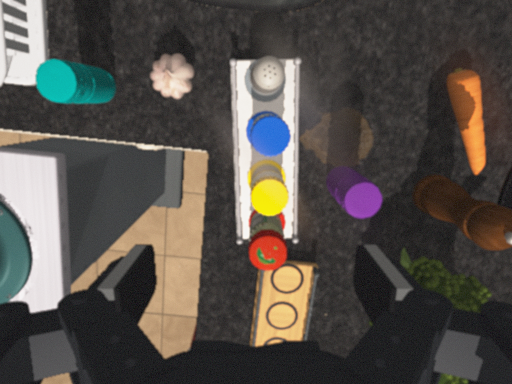

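View of the white rack: caps are at salt (268,75), blue (269,134), yellow (269,196) and red (268,253). The garlic (172,76), purple jar (355,190) and turquoise jar (75,82) are clear of the row. I'll measure the caps.

Run:
```python
from h import *
p=viewer.camera_params("wrist"); p["world_to_cam"]=np.load("w2.npy"); im=cv2.imread("pics/w2.png"); hsv=cv2.cvtColor(im,cv2.COLOR_BGR2HSV)
g=cv2.cvtColor(im,cv2.COLOR_BGR2GRAY)
def big(n,m,x0,x1,y0,y1,z):
    k=np.zeros_like(m);k[y0:y1,x0:x1]=m[y0:y1,x0:x1]
    cs,_=cv2.findContours(k,cv2.RETR_EXTERNAL,cv2.CHAIN_APPROX_NONE);q=max(cs,key=cv2.contourArea)
    c,rr=cv2.minEnclosingCircle(q);print(n,np.round(c,1),round(rr,1),ray(p,c,z).round(4))
    return ray(p,c,z)
b=big("blue",cv2.inRange(hsv,(100,120,60),(118,255,255)),245,295,112,155,.119)
y=big("yellow",cv2.inRange(hsv,(22,130,150),(35,255,255)),245,295,178,220,.119)
r=big("red",cv2.inRange(hsv,(0,150,50),(12,255,255)),245,295,234,275,.125)
for c in cv2.HoughCircles(g[45:110,240:300],cv2.HOUGH_GRADIENT,1,50,param1=80,param2=12,minRadius=12,maxRadius=22)[0]: print("salt",c+[240,45,0],ray(p,c[:2]+[240,45],.1).round(4))
print("extrap salt",b+(b-y), "yaw",np.degrees(np.arctan2(-(b-r)[0],(b-r)[1])))
# rack long edges: white rack, far corners
for uv in [(234,61),(298,61),(239,242),(298,240)]: print(uv,ray(p,uv,.035).round(4))
goto([r[0],r[1],.20],6.8)
```

```text
blue [267.3 133.6] 22.6 [0.4455 0.2342 0.119 ]
yellow [268.  196.5] 19.5 [0.4545 0.1653 0.119 ]
red [267.4 250.5] 20.5 [0.461  0.1027 0.125 ]
salt [264.5         79.5         20.29999924] [0.4367 0.2893 0.1   ]
extrap salt [0.43652786 0.30301932 0.119     ] yaw 6.709032649732956
(234, 61) [0.3979 0.3112 0.035 ]
(298, 61) [0.477  0.3197 0.035 ]
(239, 242) [0.4272 0.0703 0.035 ]
(298, 240) [0.5109 0.0824 0.035 ]
shift mm [-102.9   16.1  101.3] turn deg [-0.09 -0.28 -0.52] at [0.4339 0.2028 0.3018] t 3.4
```

The arm was still settling during that shot, so I'll repeat the measurement now that it is at rest.

```bash
cat > caps.py <<'E'
from h import *
def big(n,m,z,p,box):
    x0,x1,y0,y1=box;k=np.zeros_like(m);k[y0:y1,x0:x1]=m[y0:y1,x0:x1]
    cs,_=cv2.findContours(k,cv2.RETR_EXTERNAL,cv2.CHAIN_APPROX_NONE);q=max(cs,key=cv2.contourArea)
    c,wh,_=cv2.fitEllipse(cv2.convexHull(q));print(n,np.round(c,1),np.round(wh,1),ray(p,c,z).round(4));return ray(p,c,z)
COL={"blue":((100,120,60),(118,255,255),.119),"yellow":((22,130,150),(35,255,255),.119),"red":((0,150,50),(12,255,255),.125)}
def caps(im,p,box,which=COL):
    hsv=cv2.cvtColor(im,cv2.COLOR_BGR2HSV)
    return {n:big(n,cv2.morphologyEx(cv2.inRange(hsv,*COL[n][:2]),cv2.MORPH_CLOSE,np.ones((5,5))),COL[n][2],p,box) for n in which}
E
python3 - <<'E'
from caps import *
p=viewer.camera_params("wrist"); im=viewer.read_camera("wrist")[:,:,::-1].copy(); cv2.imwrite("pics/w3.png",im); np.save("w3.npy",p["world_to_cam"])
caps(im,p,(240,305,30,285))
T=p["world_to_cam"];print((-T[:3,:3].T@T[:3,3]).round(4), pose()[0].round(4))
pt=viewer.camera_params("top");caps(cv2.imread("pics/top0.png"),pt,(145,240,140,225))
# where caps would be if wrist estimate is right, vs top
c=cv2.resize(im[30:270,220:310],None,fx=3,fy=2.4,interpolation=cv2.INTER_CUBIC)
g=cv2.cvtColor(im,cv2.COLOR_BGR2GRAY)
E
python3 -c "
from h import *
goto([.460,.100,.20],6.8)"
```

```text
blue [268.9 138.5] [39.5 46.1] [0.4458 0.235  0.119 ]
yellow [267.3 194.7] [38.5 54.4] [0.4516 0.173  0.119 ]
red [268.3 255.2] [39.4 41.5] [0.461 0.103 0.125]
[0.4271 0.2683 0.4781] [0.4348 0.2001 0.3018]
blue [182.5 195.4] [17.1 23.6] [0.4413 0.2222 0.119 ]
yellow [205.2 193. ] [17.4 21.5] [0.4482 0.1585 0.119 ]
red [227.2 190.4] [16.8 19.7] [0.4548 0.0964 0.125 ]
shift mm [-102.5   14.1  101.6] turn deg [-0.06 -0.1  -0.45] at [0.4348 0.2001 0.3018] t 3.45
```

```bash
python3 -m inch '[-17,2.4,16.5,0,0,0,85, -17,2.4,16.5,0,0,0,85, -17,2.4,16.5,0,0,0,85, -17,2.4,16.5,0,0,0,85, -17,2.4,16.5,0,0,0,85, -17,2.4,16.5,0,0,0,85, 0,0,0,0,0,0,85, 0,0,0,0,0,0,85]' >/dev/null
python3 - <<'E'
from caps import *
p=viewer.camera_params("wrist"); im=viewer.read_camera("wrist")[:,:,::-1].copy(); cv2.imwrite("pics/w4.png",im); np.save("w4.npy",p["world_to_cam"]);print(pose()[0].round(4))
for X in ([.46,.1,.125],[.4535,.1605,.119]): print(proj(p,X))
E
```

```text
[0.4619 0.0968 0.2036]
[253.08945948 185.76081488]
[253.02937486 105.43956196]
```

View pics/w4.png

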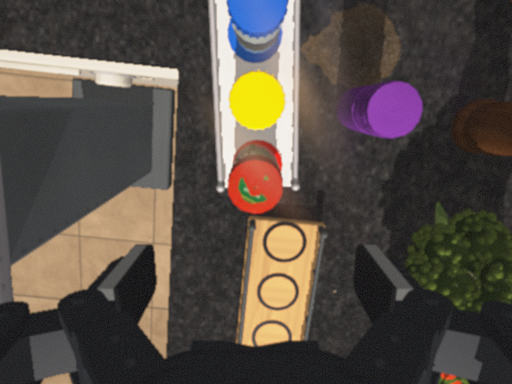

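Red cap at (255,187), yellow cap at (257,100), rack end posts at (221,188) and (295,187).

Run:
```python
from caps import *
p=viewer.camera_params("wrist")
for n,uv,z in (("red",(255.5,187),.125),("yellow",(257,100),.119),("p1",(221,188),.037),("p2",(295,187),.037),("r3",(286,242),.016),("r2",(278,292),.016)): print(n,ray(p,uv,z).round(4))
r=ray(p,(255.5,187),.125); goto([r[0],r[1],.064],6.8)
```

```text
red [0.4627 0.0996 0.125 ]
yellow [0.4566 0.1653 0.119 ]
p1 [0.4291 0.0726 0.037 ]
p2 [0.507  0.0821 0.037 ]
r3 [0.509  0.0099 0.016 ]
r2 [ 0.508 -0.057  0.016]
shift mm [  2.6   1.  139.6] turn deg [ 0.02 -0.02 -0.69] at [0.4619 0.0968 0.2036] t 4.3
```

```bash
python3 -m inch '[0.6,0.4,28,0,0,-0.15,85, 0.6,0.4,28,0,0,-0.15,85, 0.6,0.4,28,0,0,-0.15,85, 0.6,0.4,28,0,0,-0.15,85, 0.2,0.4,27.5,0,0,0,85, 0,0,0,0,0,0,85, 0,0,0,0,0,0,85, 0,0,0,0,0,0,85]' 
python3 -m inch '[0,0,0,0,0,0,25, 0,0,0,0,0,0,25, 0,0,0,0,0,0,25, 0,0,0,0,0,0,25, 0,0,0,0,0,0,25, 0,0,0,0,0,0,25, 0,0,0,0,0,0,25, 0,0,0,0,0,0,25]' 40
```

```text
time: 5.1
tool_pos: [0.4653, 0.1003, 0.0659]
tcp_rot: [2.084, 2.348, 0.005]
wrist_force: [-0.5, 0.7, 1.3]
width: 0.997
grip_force: 0.0
time: 5.9
tool_pos: [0.464, 0.0998, 0.0648]
tcp_rot: [2.085, 2.349, 0.001]
wrist_force: [-1.6, -0.1, 5.6]
width: 0.505
grip_force: 40.0
```

```bash
python3 -m inch '[0,0,-20,0,0,0,25, 0,0,-20,0,0,0,25, 0,0,-20,0,0,0,25, -19,6.4,0,0,0,0,25, -19,6.4,0,0,0,0,25, -19,6.4,0,0,0,0,25, -19,6.4,0,0,0,0,25, -19,6.4,0,0,0,0,25]' 
python3 -m inch '[0,0,0,0,0,2,25, 0,0,0,0,0,2,25, 0,0,0,0,0,2.1,25, 0,0,0,0,0,0,25, 0,0,0,0,0,0,25, 0,0,0,0,0,0,25, 0,0,0,0,0,0,25, 0,0,0,0,0,0,25]'
python3 - <<'E'
from h import *
p=viewer.camera_params("wrist"); im=viewer.read_camera("wrist")[:,:,::-1].copy(); cv2.imwrite("pics/w5.png",im); np.save("w5.npy",p["world_to_cam"])
goto([.507,.0095,.0625],.7)
for X in ([.507,.01,.016],[.5075,-.056,.016],[.508,-.122,.016]): print(proj(p,X))
E
```

```text
time: 6.7
tool_pos: [0.5065, 0.0084, 0.1235]
tcp_rot: [-2.085, -2.349, 0.0]
wrist_force: [0.4, 0.2, -0.9]
width: 0.511
grip_force: 41.0
time: 7.5
tool_pos: [0.5064, 0.0092, 0.1237]
tcp_rot: [2.207, 2.236, 0.0]
wrist_force: [0.2, -0.1, -0.7]
width: 0.509
grip_force: 41.0
shift mm [ 0.3  0.5 61.2] turn deg [0.   0.   0.03] at [0.5065 0.0092 0.1237] t 7.55
[254.89960641 180.96536431]
[254.40360948 250.50312847]
[253.9605524  312.61883189]
```

View pics/w5.png

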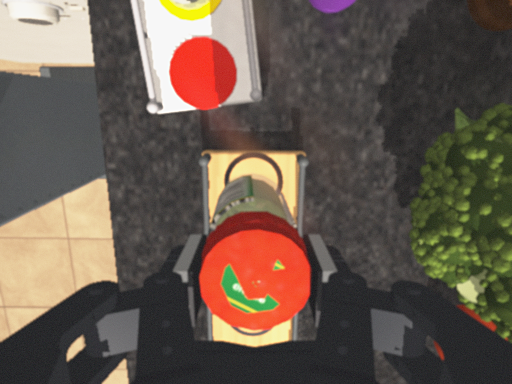

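Spice is held square. Ring 1 is visible around (254,180), as predicted, and the red pad is at (203,73). Lowering and releasing.

```bash
python3 -m inch '[0.1,0.2,18,0,0,0,25, 0.1,0.2,18,0,0,0,25, 0.1,0.1,14,0,0,0,25, 0,0,6,0,0,0,25, 0,0,3,0,0,0,25, 0,0,2.3,0,0,0,25, 0,0,0,0,0,0,25, 0,0,0,0,0,0,25]' 
python3 -m inch '[0,0,0,0,0,0,25, 0,0,0,0,0,0,50, 0,0,0,0,0,0,60, 0,0,0,0,0,0,85, 0,0,0,0,0,0,85, 0,0,0,0,0,0,85, 0,0,0,0,0,0,85, 0,0,0,0,0,0,85]' 
python3 -m inch '[0,0,-20,0,0,0,85, 0,0,-30,0,0,0,85, 0,0,-30,0,0,0,85, 0,0,-30,0,0,0,85, 0,0,-30,0,0,0,85, 0,0,0,0,0,0,85, 0,0,0,0,0,0,85, 0,0,0,0,0,0,85]'
python3 - <<'E'
from h import *
p=viewer.camera_params("wrist"); q=dict(p);q["world_to_cam"]=np.load("w5.npy"); print("pad",ray(q,(203.5,73),.019).round(4))
im=viewer.read_camera("wrist")[:,:,::-1].copy(); cv2.imwrite("pics/w6.png",im); np.save("w6.npy",p["world_to_cam"])
goto([.456,.164,.2],6.8)
E
```

```text
time: 8.35
tool_pos: [0.5075, 0.0095, 0.063]
tcp_rot: [2.207, 2.235, 0.001]
wrist_force: [0.8, 0.2, -0.4]
width: 0.512
grip_force: 41.0
time: 9.15
tool_pos: [0.5069, 0.0095, 0.0624]
tcp_rot: [-2.207, -2.235, 0.0]
wrist_force: [-0.0, 0.4, -0.8]
width: 0.997
grip_force: 0.0
time: 9.95
tool_pos: [0.506, 0.0095, 0.201]
tcp_rot: [-2.206, -2.234, 0.002]
wrist_force: [0.3, 0.4, -1.0]
width: 0.999
grip_force: 0.0
pad [0.4649 0.0981 0.019 ]
shift mm [155.1 -47.8   0.8] turn deg [-0.17 -0.02 -6.08] at [0.5057 0.0095 0.2006] t 10.0
```

View pics/w6.png

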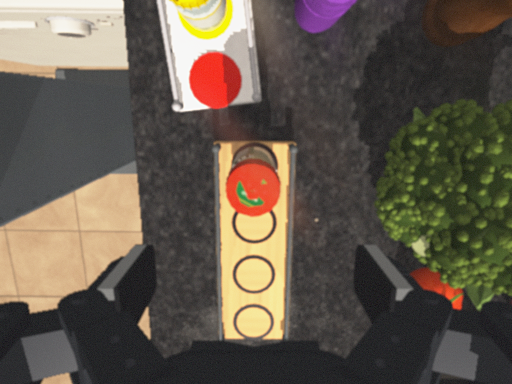

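Spice stands on ring 1: cap at (253,188), foot near (254,155). The free rings are at (255,222), (254,274) and (253,321). Pad red also fixes the white rack, with yellow expected at (0.457,0.164). Yellow is next.

```bash
python3 - <<'E'
from h import *
p=viewer.camera_params("wrist"); p["world_to_cam"]=np.load("w6.npy")
print("spice cap",ray(p,(253.5,188.5),.122).round(4),[ray(p,u,.016).round(4).tolist() for u in ((254.5,222.5),(254,274),(253,321))])
E
python3 -m inch '[22.2,-6.8,0,0,0,0,85, 22.2,-6.8,0,0,0,0,85, 22.2,-6.8,0,0,0,0,85, 22.2,-6.8,0,0,0,0,85, 22.2,-6.8,0,0,0,0,85, 22.2,-6.8,0,0,0,0,85, 22.2,-6.8,0,0,0,0,85, 0,0,0,0,0,0,85]' >/dev/null
python3 -m inch '[0,0,0,0,0,-2,85, 0,0,0,0,0,-2,85, 0,0,0,0,0,-2.1,85, 0,0,0,0,0,0,85, 0,0,0,0,0,0,85, 0,0,0,0,0,0,85, 0,0,0,0,0,0,85, 0,0,0,0,0,0,85]'
python3 - <<'E'
from h import *
goto([.457,.164,.063],6.8)
p=viewer.camera_params("wrist"); im=viewer.read_camera("wrist")[:,:,::-1].copy(); cv2.imwrite("pics/w7.png",im); np.save("w7.npy",p["world_to_cam"])
for X in ([.457,.164,.119],[.449,.229,.119],[.4415,.2947,.109]): print(proj(p,X))
E
```

```text
spice cap [0.5052 0.0108 0.122 ] [[0.5067, -0.0567, 0.016], [0.507, -0.1224, 0.016], [0.5066, -0.1877, 0.016]]
time: 11.6
tool_pos: [0.4575, 0.1642, 0.2024]
tcp_rot: [2.086, 2.349, -0.0]
wrist_force: [-0.3, 0.3, 0.3]
width: 0.996
grip_force: 0.0
shift mm [-1.000e-01 -5.000e-01  1.394e+02] turn deg [0. 0. 0.] at [0.4575 0.1642 0.2024] t 11.6
[253.66881064 188.8684288 ]
[253.40273177 104.4633759 ]
[253.94594195  10.37290513]
```

View pics/w7.png

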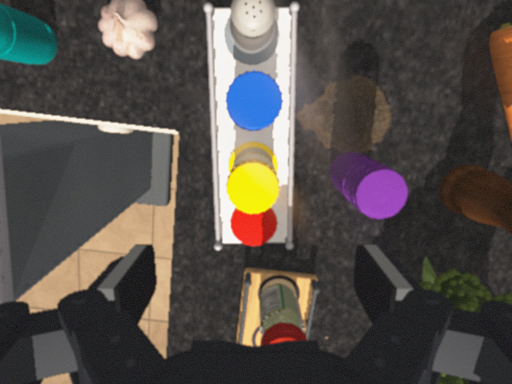

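Yellow cap at (253,187), as predicted. Blue is at (253,100) and salt at (254,12). Descend and grip yellow.

```bash
python3 -m inch '[0.3,0,28,0,0,0,85, 0.3,-0.1,28,0,0,0,85, 0.2,0,28,0,0,0,85, 0.2,0,28,0,0,0,85, 0,0,27.4,0,0,0,85, 0,0,0,0,0,0,85, 0,0,0,0,0,0,85, 0,0,0,0,0,0,25]' 40
python3 -m inch '[0,0,0,0,0,0,25, 0,0,0,0,0,0,25, 0,0,0,0,0,0,25, 0,0,0,0,0,0,25, 0,0,0,0,0,0,25, 0,0,0,0,0,0,25, 0,0,0,0,0,0,25, 0,0,0,0,0,0,25]' 40
```

```text
time: 12.45
tool_pos: [0.4588, 0.1658, 0.0648]
tcp_rot: [2.084, 2.348, 0.004]
wrist_force: [-0.2, 0.3, -0.2]
width: 0.85
grip_force: 0.0
time: 13.25
tool_pos: [0.4582, 0.1656, 0.0646]
tcp_rot: [2.085, 2.349, 0.003]
wrist_force: [-2.3, -0.4, 4.9]
width: 0.487
grip_force: 40.1
```

```bash
python3 -m inch '[0,0,-20,0,0,0,25, 0,0,-28,0,0,0,25, 0,0,-29,0,0,0,25, 0,0,-29,0,0,0,25, 0,0,-29,0,0,0,25, 0,0,0,0,0,0,25, -28,3,0,0,0,0,25, -28,3,0,0,0,0,25]' 
python3 -m inch '[-28,3,0,0,0,0,25, -28,3,0,0,0,0,25, -28,3,0,0,0,0,25, -28,3,0,0,0,0,25, -28,3,0,0,0,0,25, -28,2.5,0,0,0,0,25, 0,0,0,0,0,3,25, 0,0,0,0,0,3.1,25]'
python3 -m inch '[0,0,0,0,0,0,25, 0,0,0,0,0,0,25, 0,0,0,0,0,0,25, 0,0,0,0,0,0,25, 0,0,0,0,0,0,25, 0,0,0,0,0,0,25, 0,0,0,0,0,0,25, 0,0,0,0,0,0,25]'
python3 -c "
from h import *
goto([.507,-.0565,.0623],.7)"
```

```text
time: 14.05
tool_pos: [0.4693, 0.1101, 0.1972]
tcp_rot: [-2.083, -2.352, 0.001]
wrist_force: [-0.3, -0.1, -1.5]
width: 0.489
grip_force: 41.3
time: 14.85
tool_pos: [0.5063, -0.0553, 0.1963]
tcp_rot: [-2.211, -2.229, 0.002]
wrist_force: [-0.0, -0.4, -0.7]
width: 0.485
grip_force: 41.3
time: 15.65
tool_pos: [0.5071, -0.0543, 0.198]
tcp_rot: [2.207, 2.235, 0.0]
wrist_force: [-0.2, 0.6, -1.3]
width: 0.484
grip_force: 41.3
shift mm [ -2.2  -0.2 135.7] turn deg [ 0.01 -0.    0.02] at [ 0.5071 -0.0543  0.198 ] t 15.65
```

```bash
python3 -m inch '[-2.2,-0.2,0,0,0,0,25, 0,0,25,0,0,0,25, 0,0,30,0,0,0,25, 0,0,30,0,0,0,25, 0,0,25,0,0,0,25, 0,0,15,0,0,0,25, 0,0,6,0,0,0,25, 0,0,3,0,0,0,25]' 
python3 -m inch '[0,0,1.5,0,0,0,25, 0,0,0,0,0,0,25, 0,0,0,0,0,0,25, 0,0,0,0,0,0,50, 0,0,0,0,0,0,60, 0,0,0,0,0,0,85, 0,0,0,0,0,0,85, 0,0,0,0,0,0,85]' 
python3 -m inch '[0,0,0,0,0,0,85, 0,0,-20,0,0,0,85, 0,0,-30,0,0,0,85, 0,0,-30,0,0,0,85, 0,0,-30,0,0,0,85, 0,0,-30,0,0,0,85, 0,0,0,0,0,0,85, 0,0,0,0,0,0,85]'
python3 - <<'E'
from h import *
goto([.449,.231,.2],6.8)
p=viewer.camera_params("wrist"); im=viewer.read_camera("wrist")[:,:,::-1].copy(); cv2.imwrite("pics/w8.png",im); np.save("w8.npy",p["world_to_cam"])
for X in ([.507,.0098,.122],[.507,-.0564,.116],[.5075,-.122,.016]): print(proj(p,X))
E
```

```text
time: 16.45
tool_pos: [0.5067, -0.0567, 0.0635]
tcp_rot: [-2.207, -2.235, 0.001]
wrist_force: [0.2, 0.2, -0.9]
width: 0.483
grip_force: 41.3
time: 17.25
tool_pos: [0.507, -0.0566, 0.0626]
tcp_rot: [2.207, 2.235, 0.0]
wrist_force: [-1.0, -0.1, 1.4]
width: 0.996
grip_force: 0.0
time: 18.05
tool_pos: [0.5075, -0.0567, 0.2033]
tcp_rot: [2.206, 2.234, 0.002]
wrist_force: [0.6, 0.6, -0.2]
width: 0.997
grip_force: 0.0
shift mm [288.4 -54.9   3.1] turn deg [ 0.11  0.02 -6.08] at [ 0.5075 -0.0567  0.2033] t 18.05
[254.5470711  102.95316257]
[253.39756021 187.18735657]
[253.17519739 221.03863559]
```

View pics/w8.png

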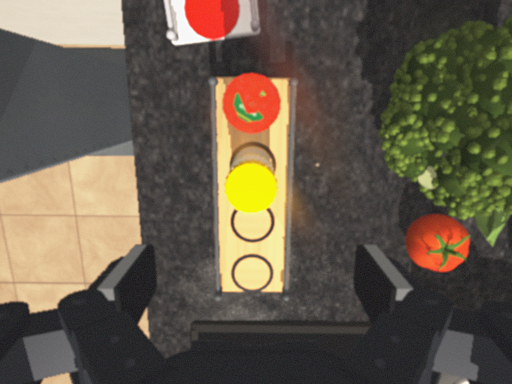

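Spice cap (251,103) and yellow cap (251,187) are both centred. The free rings are at (252,221) and (252,272). Blue is next.

```bash
python3 -m inch '[36,-6.9,0,0,0,0,85, 36,-6.9,0,0,0,0,85, 36,-6.9,0,0,0,0,85, 36,-6.9,0,0,0,0,85, 36,-6.9,0,0,0,0,85, 36,-6.9,0,0,0,0,85, 36,-6.9,0,0,0,0,85, 36,-6.9,0,0,0,0,85]' >/dev/null
python3 -m inch '[0,0,0,0,0,-2,85, 0,0,0,0,0,-2,85, 0,0,0,0,0,-2.1,85, 0,0,0,0,0,0,85, 0,0,0,0,0,0,85, 0,0,0,0,0,0,85, 0,0,0,0,0,0,85, 0,0,0,0,0,0,85]'
python3 - <<'E'
from h import *
goto([.449,.231,.063],6.8)
p=viewer.camera_params("wrist"); im=viewer.read_camera("wrist")[:,:,::-1].copy(); cv2.imwrite("pics/w9.png",im); np.save("w9.npy",p["world_to_cam"])
for X in ([.449,.231,.119],[.4415,.2947,.109]): print(proj(p,X))
E
```

```text
time: 19.7
tool_pos: [0.4482, 0.2306, 0.2024]
tcp_rot: [-2.086, -2.349, 0.0]
wrist_force: [0.2, 0.2, 0.7]
width: 0.998
grip_force: 0.0
shift mm [  0.3   0.9 139.4] turn deg [-0.01  0.   -0.01] at [0.4482 0.2306 0.2024] t 19.7
[255.31844403 188.3172988 ]
[255.55824619 105.60550445]
```

View pics/w9.png

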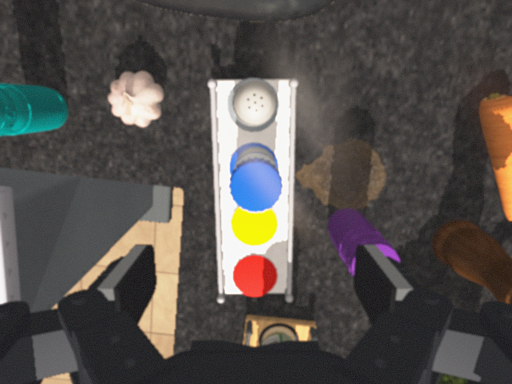

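Blue cap at (256,185), about 2.5 mm left of the estimate. Salt is at (255,102).

```bash
python3 -m inch '[0.6,0.2,28,0,0,0,85, 0.6,0.3,28,0,0,0,85, 0.6,0.3,28,0,0,0,85, 0.6,0.3,28,0,0,0,85, 0,0,27.4,0,0,0,85, 0,0,0,0,0,0,85, 0,0,0,0,0,0,85, 0,0,0,0,0,0,25]' 40
python3 -m inch '[0,0,0,0,0,0,25, 0,0,0,0,0,0,25, 0,0,0,0,0,0,25, 0,0,0,0,0,0,25, 0,0,0,0,0,0,25, 0,0,0,0,0,0,25, 0,0,0,0,0,0,25, 0,0,0,0,0,0,25]' 40
python3 -m inch '[0,0,-20,0,0,0,25, 0,0,-28,0,0,0,25, 0,0,-29,0,0,0,25, 0,0,-29,0,0,0,25, 0,0,-29,0,0,0,25, 0,0,0,0,0,0,25, 0,0,0,0,0,0,25, 0,0,0,0,0,0,25]' 
python3 -c "
from h import *
goto([.507,-.122,.0623],.7)"
```

```text
time: 20.55
tool_pos: [0.4504, 0.2339, 0.0649]
tcp_rot: [2.085, 2.349, 0.004]
wrist_force: [0.3, -0.9, 0.4]
width: 0.853
grip_force: 0.0
time: 21.35
tool_pos: [0.45, 0.2338, 0.0649]
tcp_rot: [2.085, 2.349, 0.004]
wrist_force: [-0.6, -0.1, 6.5]
width: 0.479
grip_force: 40.3
time: 22.15
tool_pos: [0.4478, 0.2327, 0.1964]
tcp_rot: [-2.085, -2.349, 0.004]
wrist_force: [-0.4, -0.5, -2.2]
width: 0.486
grip_force: 41.2
shift mm [-359.1   17.   134.3] turn deg [-0.15  0.06  6.12] at [0.4478 0.2327 0.1964] t 22.15
```

```bash
python3 -m inch '[-30,1.4,0,0,0,0,25, -30,1.4,0,0,0,0,25, -30,1.4,0,0,0,0,25, -30,1.4,0,0,0,0,25, -30,1.4,0,0,0,0,25, -30,1.4,0,0,0,0,25, -30,1.4,0,0,0,0,25, -30,1.4,0,0,0,0,25]' >/dev/null
python3 -m inch '[-30,1.4,0,0,0,0,25, -30,1.4,0,0,0,0,25, -30,1.4,0,0,0,0,25, -29,1.4,0,0,0,0,25, 0,0,0,0,0,2,25, 0,0,0,0,0,2,25, 0,0,0,0,0,2.1,25, 0,0,0,0,0,0,25]' >/dev/null
python3 -m inch '[0,0,0,0,0,0,25, 0,0,0,0,0,0,25, 0,0,0,0,0,0,25, 0,0,0,0,0,0,25, 0,0,0,0,0,0,25, 0,0,0,0,0,0,25, 0,0,0,0,0,0,25, 0,0,0,0,0,0,25]'
python3 -c "
from h import *
goto([.507,-.122,.0623],.7)"
```

```text
time: 24.55
tool_pos: [0.5083, -0.1213, 0.1981]
tcp_rot: [2.207, 2.235, 0.0]
wrist_force: [0.3, -0.4, -0.6]
width: 0.486
grip_force: 41.2
shift mm [ -0.7  -1.3 135.8] turn deg [0.01 0.   0.02] at [ 0.5083 -0.1213  0.1981] t 24.55
```

```bash
python3 -m inch '[-0.7,-1.3,0,0,0,0,25, 0,0,25,0,0,0,25, 0,0,30,0,0,0,25, 0,0,30,0,0,0,25, 0,0,25,0,0,0,25, 0,0,15,0,0,0,25, 0,0,6,0,0,0,25, 0,0,3,0,0,0,25]' 
python3 -m inch '[0,0,1.5,0,0,0,25, 0,0,0,0,0,0,25, 0,0,0,0,0,0,25, 0,0,0,0,0,0,50, 0,0,0,0,0,0,60, 0,0,0,0,0,0,85, 0,0,0,0,0,0,85, 0,0,0,0,0,0,85]' 
python3 -m inch '[0,0,0,0,0,0,85, 0,0,-20,0,0,0,85, 0,0,-30,0,0,0,85, 0,0,-30,0,0,0,85, 0,0,-30,0,0,0,85, 0,0,-30,0,0,0,85, 0,0,0,0,0,0,85, 0,0,0,0,0,0,85]'
python3 - <<'E'
from h import *
goto([.441,.297,.2],6.8)
p=viewer.camera_params("wrist"); im=viewer.read_camera("wrist")[:,:,::-1].copy(); cv2.imwrite("pics/w10.png",im); np.save("w10.npy",p["world_to_cam"])
for X in ([.507,.0098,.122],[.507,-.0564,.116],[.507,-.122,.116],[.507,-.188,.016]): print(proj(p,X))
E
```

```text
time: 25.35
tool_pos: [0.5071, -0.1221, 0.064]
tcp_rot: [-2.208, -2.235, 0.0]
wrist_force: [-0.0, -0.6, -1.4]
width: 0.482
grip_force: 41.1
time: 26.15
tool_pos: [0.507, -0.122, 0.0627]
tcp_rot: [2.207, 2.235, 0.0]
wrist_force: [-0.1, 0.1, 0.5]
width: 0.997
grip_force: 0.0
time: 26.95
tool_pos: [0.5075, -0.1221, 0.2034]
tcp_rot: [2.206, 2.234, 0.002]
wrist_force: [0.2, 0.1, -0.0]
width: 0.996
grip_force: 0.0
shift mm [419.9 -61.3   3.1] turn deg [ 0.11  0.04 -6.09] at [ 0.5075 -0.1221  0.2034] t 26.95
[255.87316779   5.05317623]
[254.52515099 103.92693742]
[253.40528523 187.29986533]
[252.74801279 221.40145444]
```

View pics/w10.png

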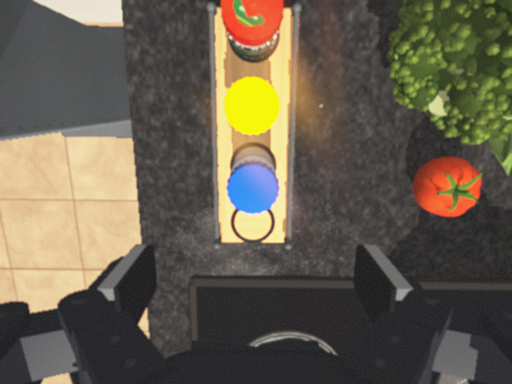

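Blue cap at (253,187) on its ring, yellow at (252,105), spice at (252,12). The last ring, at (253,222), is free. Salt is next.

```bash
python3 -m inch '[35,-5.1,0,0,0,0,85, 35,-5.1,0,0,0,0,85, 35,-5.1,0,0,0,0,85, 35,-5.1,0,0,0,0,85, 35,-5.1,0,0,0,0,85, 35,-5.1,0,0,0,0,85, 35,-5.1,0,0,0,0,85, 35,-5.1,0,0,0,0,85]' >/dev/null
python3 -m inch '[35,-5.1,0,0,0,0,85, 35,-5.1,0,0,0,0,85, 35,-5.1,0,0,0,0,85, 35,-5.1,0,0,0,0,85, 0,0,0,0,0,-2,85, 0,0,0,0,0,-2,85, 0,0,0,0,0,-2.1,85, 0,0,0,0,0,0,85]' >/dev/null
python3 -m inch '[0,0,0,0,0,0,85, 0,0,0,0,0,0,85, 0,0,0,0,0,0,85, 0,0,0,0,0,0,85, 0,0,0,0,0,0,85, 0,0,0,0,0,0,85, 0,0,0,0,0,0,85, 0,0,0,0,0,0,85]'
python3 - <<'E'
from h import *
goto([.441,.297,.052],6.8)
p=viewer.camera_params("wrist"); im=viewer.read_camera("wrist")[:,:,::-1].copy(); cv2.imwrite("pics/w11.png",im); np.save("w11.npy",p["world_to_cam"])
for X in ([.441,.297,.109],[.441,.2947,.019]): print(proj(p,X))
E
```

```text
time: 29.4
tool_pos: [0.4405, 0.2972, 0.2027]
tcp_rot: [2.086, 2.349, 0.0]
wrist_force: [0.5, -0.0, -0.9]
width: 0.996
grip_force: 0.0
shift mm [ -0.3   0.4 150.7] turn deg [ 0.01 -0.    0.01] at [0.4405 0.2972 0.2027] t 29.4
[254.73785486 186.00382985]
[254.39754721 168.20653728]
```

View pics/w11.png

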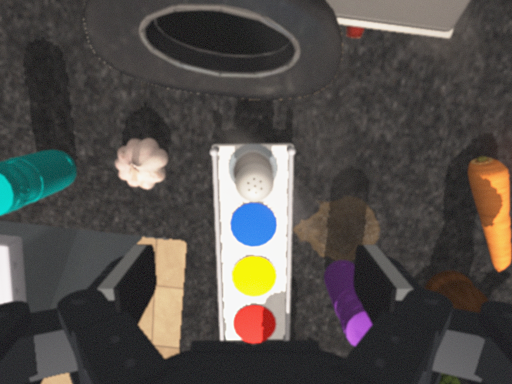

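Salt cap at (255,182), foot near (254,168), grey pad below it. The dark machine at the top of the picture (its edge at row 97) is close to where the gripper body goes, so I'll triangulate its edge.

Run:
```python
from h import *
p=viewer.camera_params("wrist"); p["world_to_cam"]=np.load("w11.npy"); t=viewer.camera_params("top")
for z in (.02,.05,.08,.11,.14,.17,.2): print(z,ray(p,(215,97),z).round(3),ray(t,(137,214),z).round(3), "garlic",ray(p,(168,163),z).round(3)[:2])
```

```text
0.02 [0.392 0.364 0.02 ] [0.397 0.374 0.02 ] garlic [0.347 0.289]
0.05 [0.395 0.364 0.05 ] [0.395 0.366 0.05 ] garlic [0.354 0.296]
0.08 [0.398 0.364 0.08 ] [0.392 0.358 0.08 ] garlic [0.361 0.302]
0.11 [0.402 0.364 0.11 ] [0.39 0.35 0.11] garlic [0.368 0.308]
0.14 [0.405 0.364 0.14 ] [0.387 0.342 0.14 ] garlic [0.376 0.314]
0.17 [0.409 0.364 0.17 ] [0.384 0.333 0.17 ] garlic [0.383 0.32 ]
0.2 [0.412 0.364 0.2  ] [0.382 0.325 0.2  ] garlic [0.39  0.327]
```

The edge is at y=0.364 and z≈0.05, so the gripper body (reaching y≈0.341, z≥0.125) clears it. Descend, grip salt and lift.

```bash
python3 -m inch '[0.3,0.4,30,0,0,0,85, 0.4,0,30,0,0,0,85, 0,0,30,0,0,0,85, 0,0,30,0,0,0,85, 0,0,20,0,0,0,85, 0,0,10.7,0,0,0,85, 0,0,0,0,0,0,85, 0,0,0,0,0,0,25]' 35
python3 -m inch '[0,0,0,0,0,0,25, 0,0,0,0,0,0,25, 0,0,0,0,0,0,25, 0,0,0,0,0,0,25, 0,0,0,0,0,0,25, 0,0,0,0,0,0,25, 0,0,0,0,0,0,25, 0,0,0,0,0,0,25]' 35
python3 -m inch '[0,0,-20,0,0,0,25, 0,0,-28,0,0,0,25, 0,0,-34,0,0,0,25, 0,0,-34,0,0,0,25, 0,0,-34,0,0,0,25, 0,0,0,0,0,0,25, 0,0,0,0,0,0,25, 0,0,0,0,0,0,25]' 
python3 -c "
from h import *
goto([.507,-.188,.0513],.7)"
```

```text
time: 30.25
tool_pos: [0.4415, 0.2984, 0.0527]
tcp_rot: [2.085, 2.349, 0.002]
wrist_force: [0.1, 0.9, 0.3]
width: 0.85
grip_force: 0.0
time: 31.05
tool_pos: [0.4416, 0.2986, 0.0533]
tcp_rot: [2.085, 2.349, 0.003]
wrist_force: [-2.1, 0.3, 5.7]
width: 0.372
grip_force: 34.5
time: 31.85
tool_pos: [0.4398, 0.2973, 0.2002]
tcp_rot: [-2.085, -2.349, 0.004]
wrist_force: [-0.1, -0.4, -0.8]
width: 0.37
grip_force: 35.2
shift mm [-489.7    9.6  149.4] turn deg [-0.14  0.07  6.11] at [0.4398 0.2973 0.2002] t 31.85
```

```bash
python3 -m inch '[-35,0.7,0,0,0,0,25, -35,0.7,0,0,0,0,25, -35,0.7,0,0,0,0,25, -35,0.7,0,0,0,0,25, -35,0.7,0,0,0,0,25, -35,0.7,0,0,0,0,25, -35,0.7,0,0,0,0,25, -35,0.7,0,0,0,0,25]' >/dev/null
python3 -m inch '[-35,0.7,0,0,0,0,25, -35,0.7,0,0,0,0,25, -35,0.7,0,0,0,0,25, -35,0.7,0,0,0,0,25, -35,0.7,0,0,0,0,25, -34.7,0.7,0,0,0,0,25, 0,0,0,0,0,3,25, 0,0,0,0,0,3.1,25]' >/dev/null
python3 -m inch '[0,0,0,0,0,0,25, 0,0,0,0,0,0,25, 0,0,0,0,0,0,25, 0,0,0,0,0,0,25, 0,0,0,0,0,0,25, 0,0,0,0,0,0,25, 0,0,0,0,0,0,25, 0,0,0,0,0,0,25]'
python3 - <<'E'
from h import *
goto([.507,-.188,.0515],.7)
im=viewer.read_camera("side")[:,:,::-1]; w=viewer.read_camera("wrist")[:,:,::-1]
cv2.imwrite("pics/s12.png",np.hstack([cv2.resize(im[100:300,200:330],(390,600)),cv2.resize(w[:300,150:355],(410,600))]))
E
```

```text
time: 34.25
tool_pos: [0.5087, -0.187, 0.202]
tcp_rot: [2.207, 2.235, 0.0]
wrist_force: [0.3, -0.0, -1.3]
width: 0.371
grip_force: 35.2
shift mm [ -0.9  -1.7 150.5] turn deg [0.01 0.   0.02] at [ 0.5087 -0.187   0.202 ] t 34.25
```

View pics/s12.png

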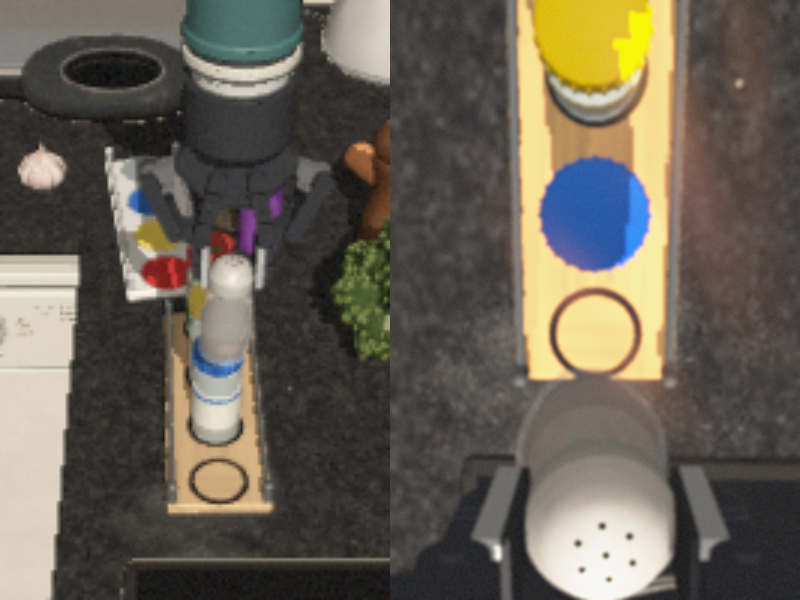

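Salt hangs upright between the pads and the last ring is clear. Lower and release.

```bash
python3 -m inch '[-0.9,-1.7,0,0,0,0,25, 0,0,30,0,0,0,25, 0,0,35,0,0,0,25, 0,0,35,0,0,0,25, 0,0,28,0,0,0,25, 0,0,12,0,0,0,25, 0,0,6,0,0,0,25, 0,0,3,0,0,0,25]' 
python3 -m inch '[0,0,1.5,0,0,0,25, 0,0,0,0,0,0,25, 0,0,0,0,0,0,25, 0,0,0,0,0,0,40, 0,0,0,0,0,0,50, 0,0,0,0,0,0,85, 0,0,0,0,0,0,85, 0,0,0,0,0,0,85]' 
python3 -m inch '[0,0,0,0,0,0,85, 0,0,-20,0,0,0,85, 0,0,-30,0,0,0,85, 0,0,-30,0,0,0,85, 0,0,-30,0,0,0,85, 0,0,-30,0,0,0,85, 0,0,-30,0,0,0,85, 0,0,0,0,0,0,85]' 
python3 -m inch '[0,0,0,0,0,0,85, 0,0,0,0,0,0,85, 0,0,0,0,0,0,85, 0,0,0,0,0,0,85, 0,0,0,0,0,0,85, 0,0,0,0,0,0,85, 0,0,0,0,0,0,85, 0,0,0,0,0,0,85]' >/dev/null
python3 - <<'E'
from h import *
p=viewer.camera_params("wrist")
im=viewer.read_camera("side")[:,:,::-1]; w=viewer.read_camera("wrist")[:,:,::-1]
cv2.imwrite("pics/s13.png",np.hstack([cv2.resize(im[100:300,200:330],(390,600)),cv2.resize(w[:300,150:355],(410,600))]))
for X in ([.507,-.0564,.116],[.507,-.122,.116],[.507,-.188,.106]): u=proj(p,X); print((u-[150,0])*2+[390,0])
E
```

```text
time: 35.15
tool_pos: [0.5076, -0.1883, 0.0534]
tcp_rot: [2.207, 2.235, 0.001]
wrist_force: [0.7, 0.3, -1.2]
width: 0.371
grip_force: 35.2
time: 35.95
tool_pos: [0.507, -0.188, 0.0514]
tcp_rot: [2.207, 2.235, 0.0]
wrist_force: [-0.8, -0.8, 0.6]
width: 0.994
grip_force: 0.0
time: 36.75
tool_pos: [0.5101, -0.1893, 0.227]
tcp_rot: [2.201, 2.229, 0.006]
wrist_force: [-0.2, -1.0, -0.9]
width: 0.997
grip_force: 0.0
[603.19656643  28.92887653]
[600.69362161 207.07115646]
[598.48840512 359.64784802]
```

View pics/s13.png

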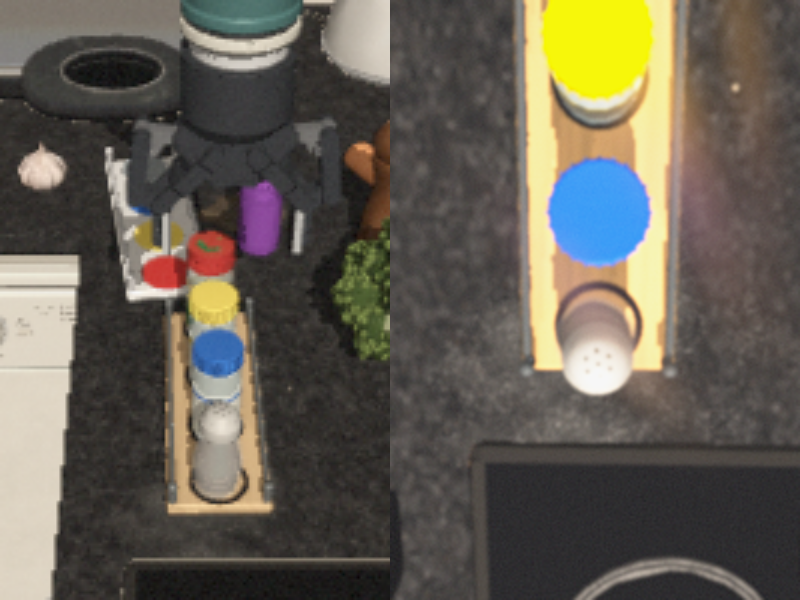

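All four stand upright on their rings: the salt top at (598,358) and blue at (600,210) match the predicted pixels. The gripper is clear.

```bash
python3 -c "
from workcell import job
print(job.finish_job())"
```

```text
the job is handed in; nothing more can be done
None
```

The job is handed in: spice, yellow jar, blue jar and salt stand upright on the wooden rack's rings from left to right, in reverse order and within a few mm of centre by the camera check; hand-in returned no verdict.

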